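# Fit the wide aperture slide to the candling lamp and put the duck-size dummy egg on it

## Robot

A 6-joint arm with a two-finger parallel gripper is mounted at the origin on the work surface. World frame = base frame: x ahead of the robot, y to its left, z up, the work surface at z = 0. Lengths are in m, angles in degrees, forces in N, time in s.
With the tool pointing down it reaches from about 0.35 to 0.925 m from the base axis. Payload 6.4 kg.
Tool frame: the origin (TCP) lies between the finger pads; the fingertips stand r.finger_overhang ahead of it and the grasp point (between the pads) lies 3 mm ahead of it (r.finger_overhang is the distance from the TCP to the fingertips, in m); z points along the fingers, y is the line along which they close (so a half turn about z gives the same grasp; the last joint's range is limited). The gripper opens to 85 mm and grips with 20 to 120 N. Pads are 22 mm wide; open, the fingers measure 114 mm over their backs; the gripper's body (76 mm by 85 mm) begins 54 mm behind the grasp point. The pads swing forward as they close: fully open they stand 13 mm farther back than shut.
Start: joints at [-82.225, 14.043, 89.255, -0, 76.702, -9.975], TCP at [0.198, -0.619, 0.253] pointing down, gripper open.
Joint ranges: [-179.41, 179.41], [-58.25, 129.5], [7.25, 145.43], [-54.29, 234.29], [11.92, 165.04], [-157.13, 157.13]. Speed limits (degrees/s): [147.25, 147.25, 180, 180, 180, 180].

## Interface

Orientations are given as [roll, pitch, yaw] about the fixed x, y, z axes, in that order (R = Rz(yaw) Ry(pitch) Rx(roll)).
In Python, from workcell import r, effector, get_image, camera_info, workorder, telemetry gives the robot as it stands. Calls block until the motion is done:
- r.move_to(position, orientation): joint-space move of the TCP to a pose.
- r.move_l(position, rate=0.15, attitude=None): straight line of the TCP; attitude=None keeps the orientation; rate is the mean speed in m/s.
- r.goto_joints(angles): joint-space move.
- effector.release() and effector.gripper_close(newtons=None): open the fingers fully, or close them until they stop; newtons is the grip in N (None keeps the last).
- r.sleep(seconds).
- r.solve_ik(position, orientation): joint angles nearest the present ones, or None.
- get_image(name): name is "side" or "top" or "wrist"; returns (picture, depth): 420x560x3 uint8, red, green, blue; 420x560 float32, m along the optical axis (not along the pixel's ray), 0 where there is no reading.
- camera_info(name): a dict with "intrinsics" (3x3 intrinsics, pixels), "world_to_cam" (4x4, takes a point from world to camera coordinates); the wrist camera has in their place "hand_eye" (4x4, takes a point from camera to tool coordinates, whose origin is the TCP and whose axes are the flange's). Camera axes: x right, y down, z forward; pixel columns grow to the right and rows downward; lengths in m; the calibration is good to about 2 mm. A picture is of the moment at which its call begins: read the wrist's pose just before it. camera_info takes no time and is no camera call.
A pose or a line that the arm cannot do raises r.IKError and nothing moves.
- workorder.finish_job(): hands the job in; it is judged then, once.
Readings, each from a call of its own:
- telemetry.read_time_s(): time.
- telemetry.read_joint_pos(): joint angles.
- telemetry.read_joint_vel(): joint speeds.
- telemetry.read_joint_torque(): joint torques, N m.
- telemetry.read_tcp_pos(): TCP position.
- telemetry.read_orientation(): TCP orientation.
- telemetry.read_ft_force(): force on the tool from outside, world axes, zero at the start.
- telemetry.read_moment(): the same for the moment, N m.
- telemetry.read_finger_gap(): finger opening in m.
- telemetry.read_grasp_force(): force on a finger pad.
Only numpy, scipy, OpenCV 4.12 (cv2) and the standard library are available. Lean on these libraries where they do the work, as an engineer would, in place of code of your own. Each camera call takes 0.05 s, during which the arm holds its last target. There are 200 camera calls.

## Task

Get the candling lamp ready for large eggs: take the aperture slide with the wide hole, lay it on the upper part of the lamp's sloping face, broad end first and tab end up, and push it down under the lips until it is fully home and the spring catch clicks behind its shoulder. Then set the larger dummy egg, blunt end down, into the slide's hole, letting go only once it rests there, and last of all push the lamp's paddle switch right over to on. Leave the other slide, the smaller egg, the tally counter, the egg lifter and the amber bulb where they are.

Things in the scene. Friction and masses are not known exactly. Their poses are not given: they have to be found in the camera images.
- lamp: Black steel desk-type candling lamp, fixed, 290 deep x 160 wide x 144 high. Origin: centre of its underside; x to its back (roughly away from the robot), y to its left, z up. Its front is a face sloping 26 degrees from level, 260 long up the slope, 150 wide; low edge (30 high) towards the robot, high edge 144 high. On its right (-y) side is the switch box (90 x 84, 50 high).
- guide: Sloping face of the lamp with the slide's guides. x up the slope, y to the lamp's left, z straight out of the face (26 degrees off vertical, leaning to the lamp's front); the face is z = 0. Origin: on the face, where a slide's own origin lies when it is fully home; a home slide has the same axes. Rails 93 apart, 10.5 high, beside a slide 90 wide; light opening 50 wide round the origin.
- guide_entry (a point): Point on the upper, open part of the face (guide x = 110) where the slide's origin can be when it is first laid flat on the face, sides in line with the guide, leading end at guide x = 50. Above guide x = 0 only the catch (y over 39) and the right lead-in stand on the face. Above x = 20 the right rail spreads out as lead-in, to y = -57 at x = 70. From here push straight down the slope (-x) to the stop.
- guide_stop (a point): Middle of the upper face of the end stop (13 high) at the low end of the guide, guide x = -60: the slide's leading edge meets it when home.
- guide_lips (a point): Midway between the two lips where they begin. The lips reach 8 inwards over the slide's edges from guide x = -60 to -20; undersides 10.5 above the face, tops 13; bent up (to 17) between x = -20 and -10 as a lead-in. The slide, 8 thick, passes under them flat on the face.
- catch (a joint): Leaf-spring catch on the left of the guide, rad: 0 = sprung in, 0.06 to 0.11 while the broad front of a slide holds it aside, limit 0.25. Hinged at guide x = 70, y = 58, slanting inwards down the slope. The slide's front corner rides along it and pushes it aside (up to 10 N on the slide). With the slide about 2 from the stop its nose snaps in behind the shoulder and the slide cannot come back.
- catch_nose (a point): Inner face of the catch's nose (guide x = -7.5 to 0, y = 39 when sprung in, 12 high), at half its height.
- wide_slide: Aperture slide with the WIDE hole (40 across, round the origin): plain aluminium plate 120 long (x) x 90 wide (y) x 8 thick, 0.2 kg, flat on the bench, tab up. Origin: centre of the underside. Leading end at x = -60. Right edge straight, y = -45. Left edge at y = 45 on the front 50, then stepped in to y = 36. Upright grip tab at the other end: x = 50 to 60, 40 wide in y, up to z = 42.
- wide_slide_tab (a point): Where to grip the wide slide: middle of the tab, 30 above the plate's underside, 12 below the tab's top. Axes as the slide's; the tab's 10 thickness is along x.
- wide_slide_shoulder (a point): The wide slide's shoulder: the step at x = -10 in its left edge, facing the tab end, 9 deep, behind which the catch snaps.
- wide_slide_hole (a point): Centre of the wide slide's hole at the plate's upper face.
- seat (a point): Point on the axis of the wide slide's hole, 16.6 above the plate's upper face: where point large_egg_mid lies when the large egg sits in the hole.
- narrow_slide: The other aperture slide, same outline and tab, with a NARROW hole (24). Leave it alone. The two slides lie in either of two places on the bench left of the lamp.
- large_egg: Larger dummy egg (duck size), brown speckled ceramic, 72 long, 52 across, 0.1 kg, standing blunt end down in one of two holes (34 wide, 90 apart) of a wooden egg holder right of the lamp (180 x 80, 35 high). Origin: lowest point of the blunt end; z along its axis to the pointed end. The blunt half is a hemisphere of radius 26.
- large_egg_mid (a point): Centre of the large egg's widest circle, 26 above its blunt end, 20 above the holder's top while it stands there. 10 higher up the egg is still 50 across, there it is best gripped.
- small_egg: Smaller dummy egg (hen size), 58 long, 43 across, in the other hole of the holder. Leave it alone.
- switch (a joint): Paddle switch on top of the switch box, rad: 0 = off (paddle leaning 26 degrees to the lamp's front), 0.9 = fully on (leaning 26 degrees to the back); it may start a little off 0. It stays where it is left; about 1.5 N at the tip moves it. Hinge axis along the lamp's y, at lamp x = -30, y = -122, z = 51.
- switch_tip (a point): Tip of the paddle, 45 from its hinge; the paddle is 18 wide (lamp y) and 6 thick.
- tally_counter: Aluminium tally counter, 50 across, 26 high, lying on the bench. Leave it alone.
- egg_lifter: Yellow plastic egg lifter with a rubber suction cup, 155 long, lying on the bench. Leave it alone.
- amber_bulb: Squat amber glass bulb, cap up, in a round wooden foot, 68 across, 93 high, on the bench in front of the lamp. Leave it alone.
There are look-alikes about, which are no part of the job. What is shaped like the large_egg but blue or pink is not meant.

How it is judged:
By the outcome, as a careful person would: the job done as asked, in the order asked, and still so for the second after the job is handed in, with the robot touching nothing.
It also fails if it takes over 67 s, if anything falls off the work surface, if the arm or the gripper's body presses on something with over 40 N, if the wrist force passes 120 N, or if a joint passes its speed limit or range.

## Working session

There is one attempt and no reset: what is moved stays moved. The work goes in short steps, each a Python script; the robot and the scene stay as the last script left them, time stands still between calls to the robot, and variables do not carry over. Pictures are saved under pics/ and viewed, at most 11 in all, crops included, and the job is handed in when it is done.

```bash
ls; mkdir -p pics; python3 - <<'E'
from workcell import r, effector, get_image, camera_info, telemetry
import cv2, numpy as np
for n in ("top","side"):
    im,d=get_image(n); np.save(f"pics/{n}_d.npy",d); cv2.imwrite(f"pics/{n}.png",im[:,:,::-1])
    cv2.imwrite(f"pics/{n}_v.png",cv2.resize(im[:,:,::-1],(800,600),interpolation=cv2.INTER_CUBIC))
    c=camera_info(n); print(n,c)
print(camera_info("wrist"), r.finger_overhang, telemetry.read_time_s(), telemetry.read_orientation())
E
```

```text
pics
top {'intrinsics': array([[390.05322094,   0.        , 281.4226656 ],
       [  0.        , 390.05322094, 212.60362309],
       [  0.        ,   0.        ,   1.        ]]), 'world_to_cam': array([[ 0.01330694, -0.99936267, -0.03312376, -0.04134745],
       [-0.99230266, -0.00911954, -0.12350006,  0.49604297],
       [ 0.12311928,  0.03451221, -0.99179159,  0.91197952],
       [ 0.        ,  0.        ,  0.        ,  1.        ]])}
side {'intrinsics': array([[506.45916715,   0.        , 268.44698082],
       [  0.        , 506.45916715, 208.60071425],
       [  0.        ,   0.        ,   1.        ]]), 'world_to_cam': array([[-0.94723853, -0.32046188, -0.00658406,  0.44629883],
       [-0.17308958,  0.52870032, -0.83097291,  0.20226975],
       [ 0.26977614, -0.78598992, -0.55627392,  1.11691724],
       [ 0.        ,  0.        ,  0.        ,  1.        ]])}
{'intrinsics': array([[341.40454958,   0.        , 273.84203749],
       [  0.        , 341.40454958, 204.58274458],
       [  0.        ,   0.        ,   1.        ]]), 'hand_eye': array([[ 9.96147239e-04, -9.57664217e-01, -2.87885838e-01,
         7.32190861e-02],
       [ 9.99999133e-01,  7.06019943e-04,  1.11160848e-03,
         2.14815686e-04],
       [-8.61294525e-04, -2.87886696e-01,  9.57664090e-01,
        -1.19910833e-01],
       [ 0.00000000e+00,  0.00000000e+00,  0.00000000e+00,
         1.00000000e+00]])} 0.022 0.1 [-1.79900166e+02 -1.88825024e-02  1.77508201e+01]
```

View pics/top_v.png

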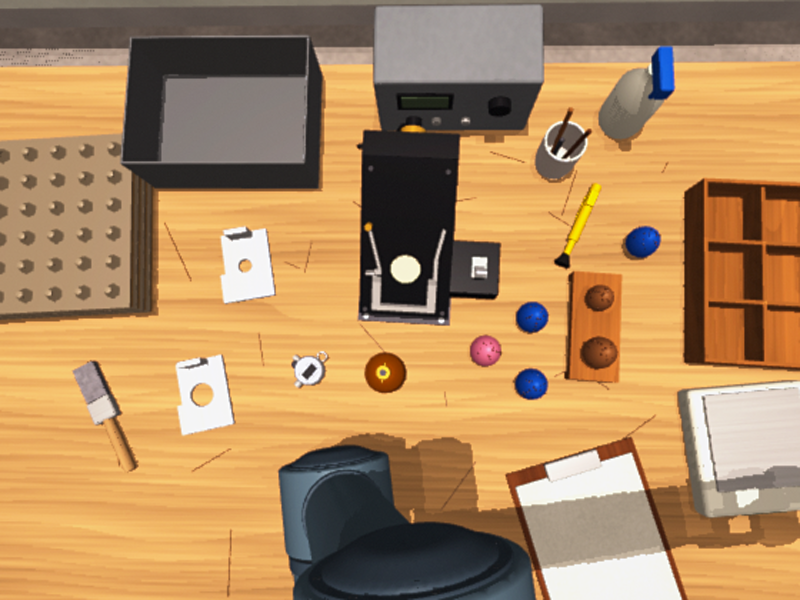

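View pics/side_v.png

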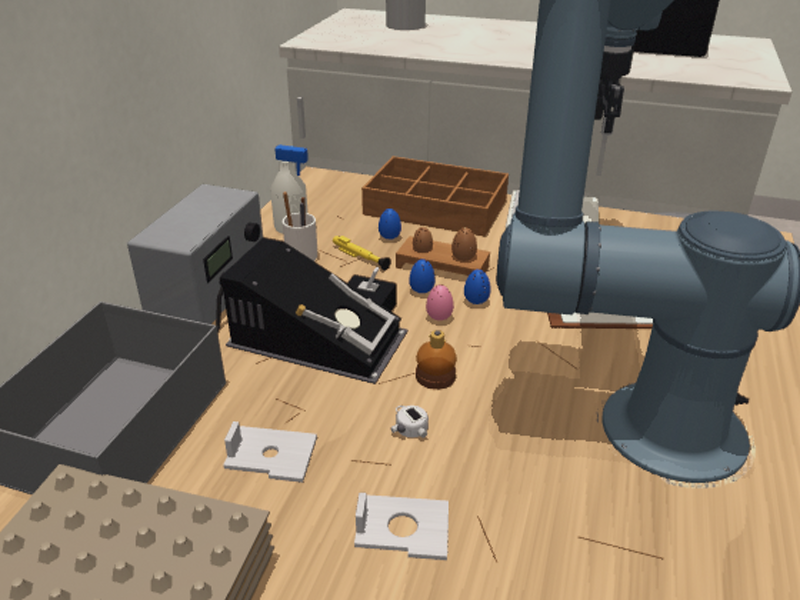

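The top view shows the wide-hole slide at (203,394), its tab at the far end. The large brown egg is at (599,352), the light opening at (405,268) and the paddle at (480,267). Next I get rough positions from depth and take close looks with the wrist camera.

```bash
cat > h.py <<'E'
from workcell import r, effector, get_image, camera_info, telemetry, workorder
import cv2, numpy as np
from scipy.spatial.transform import Rotation as Ro
def cam(n):
    c=camera_info(n); K=c["intrinsics"]
    if n=="wrist":
        T=np.eye(4); T[:3,:3]=Ro.from_euler("xyz",telemetry.read_orientation(),degrees=True).as_matrix(); T[:3,3]=telemetry.read_tcp_pos()
        return K,T@c["hand_eye"]
    return K,np.linalg.inv(c["world_to_cam"])
def cloud(d,K,T):
    v,u=np.mgrid[:d.shape[0],:d.shape[1]]
    p=np.stack([(u-K[0,2])/K[0,0]*d,(v-K[1,2])/K[1,1]*d,d],-1)
    return p@T[:3,:3].T+T[:3,3]
def ray(uv,K,T):
    a=T[:3,:3]@np.array([(uv[0]-K[0,2])/K[0,0],(uv[1]-K[1,2])/K[1,1],1.]); return T[:3,3],a
def onplane(uv,K,T,n,c):   # n.p=c
    o,a=ray(uv,K,T); return o+a*(c-n@o)/(n@a)
def tri(obs):               # [(uv,K,T)..]
    A=np.zeros((3,3));b=np.zeros(3)
    for uv,K,T in obs:
        o,a=ray(uv,K,T);a=a/np.linalg.norm(a);P=np.eye(3)-np.outer(a,a);A+=P;b+=P@o
    return np.linalg.solve(A,b)
def shot(name,n="wrist"):
    K,T=cam(n); im,d=get_image(n); np.savez(f"pics/{name}.npz",im=im,d=d,K=K,T=T); cv2.imwrite(f"pics/{name}.png",cv2.resize(im[:,:,::-1],(800,600),interpolation=cv2.INTER_CUBIC))
    return im,d,K,T
E
python3 - <<'E'
from h import *
np.set_printoptions(precision=3,suppress=True)
d=np.load("pics/top_d.npy");K,T=cam("top");P=cloud(d,K,T)
for nm,(u,v) in dict(slide=(203,415),tab=(192,364),egg=(599,352),egg2=(599,297),disc=(405,268),face=(410,200),holder=(599,325),ltop=(410,145),amber=(385,372),padd=(480,267),box=(465,285)).items():
    i,j=int(v*.7),int(u*.7); print(nm,np.median(P[i-1:i+2,j-1:j+2].reshape(-1,3),0))
m=np.zeros(d.shape,bool); m[int(175*.7):int(235*.7),int(380*.7):int(430*.7)]=1
q=P[m&(d>0)];c=q.mean(0);n=np.linalg.svd(q-c)[2][2];n*=np.sign(n[2]);print("n",n,"tilt",np.degrees(np.arccos(n[2])),"yaw",np.degrees(np.arctan2(-n[1],-n[0])),np.abs((q-c)@n).max())
E
```

```text
slide [0.306 0.304 0.006]
tab [0.392 0.315 0.04 ]
egg [ 0.417 -0.342  0.095]
egg2 [ 0.506 -0.349  0.078]
disc [ 0.554 -0.04   0.058]
face [ 0.651 -0.049  0.114]
holder [ 0.465 -0.362  0.035]
ltop [ 0.73  -0.049  0.143]
amber [ 0.382 -0.012  0.09 ]
padd [ 0.558 -0.164  0.056]
box [ 0.527 -0.139  0.049]
n [-0.436  0.023  0.9  ] tilt 25.878260748747472 yaw -3.0369804794023554 0.0054135220969373276
```

```bash
python3 - <<'E'
from h import *
for yaw in (90,-90):
    print(yaw, r.solve_ik([0.39,0.31,0.2],[180,0,yaw]), r.solve_ik([0.39,0.31,0.03],[180,0,yaw]))
    # tool z = -n ; tool y along +-guide x
    g=Ro.from_euler("zy",[-3,-26],degrees=True).as_matrix() # guide axes
    R=g@Ro.from_euler("xyz",[180,0,yaw],degrees=True).as_matrix()
    e=Ro.from_matrix(R).as_euler("xyz",degrees=True);print(g[:,2],e)
    for p in ([.70,-.05,.20],[.60,-.045,.13]): print(r.solve_ik(p,list(e)))
for p,y in (([.42,-.345,.12],0),([.55,-.04,.15],0),([.52,-.16,.1],0),([.52,-.16,.1],90),([.42,-.345,.12],180)): print(r.solve_ik(p,[180,0,y]))
E
```

```text
90 [ 2.54176200e+01 -3.37537271e+00  1.13781652e+02 -2.54444375e-14
  6.95937210e+01  2.54176200e+01] [ 2.54176200e+01  1.32226286e+01  1.17310567e+02 -2.54444375e-14
  4.94668048e+01  2.54176200e+01]
[-0.43837115  0.          0.89879405] [154.03094619  -1.31462796  87.30314445]
[-15.58907232  12.03846775 100.06554184   9.91656556  43.16241583
 -18.34457877]
[-18.16946871   4.98965252 116.42989077  13.96043172  34.51446459
 -25.011096  ]
-90 [  25.41761995   -3.37537271  113.78165167    0.           69.59372104
 -154.58238005] [ 2.54176200e+01  1.32226286e+01  1.17310567e+02 -2.54444375e-14
  4.94668048e+01 -1.54582380e+02]
[-0.43837115  0.          0.89879405] [-154.03094619    1.31462796  -92.69685555]
None
[-18.16946871   4.98965252 116.42989077  13.96043172  34.51446459
 154.988904  ]
[-5.13568811e+01  9.28672631e+00  1.09952250e+02 -2.54444375e-14
  6.07610232e+01  3.86431189e+01]
[-1.59416108e+01  7.75022015e+00  1.08062197e+02 -2.54444375e-14
  6.41875825e+01  7.40583892e+01]
[-2.90471595e+01  1.11911184e+01  1.10242207e+02 -2.54444375e-14
  5.85666742e+01  6.09528405e+01]
[-29.04715945  11.19111843 110.2422074    0.          58.56667417
 -29.04715945]
[ -51.35688105    9.28672631  109.95225044    0.           60.76102325
 -141.35688105]
```

```bash
python3 - <<'E'
from h import *
r.move_to([.40,-.345,.27],[180,0,0]); shot("egg1")
r.move_l([.46,-.30,.27],rate=.3); shot("egg2")
r.move_to([.56,-.05,.26],[180,0,90]); shot("lamp1")
r.move_l([.62,-.12,.30],rate=.3); shot("lamp2")
r.move_to([.37,.28,.22],[180,0,90]); shot("sl1")
r.move_l([.33,.33,.22],rate=.3); shot("sl2")
print(telemetry.read_time_s())
a=[cv2.resize(cv2.imread(f"pics/{n}.png"),(560,420)) for n in("egg1","egg2")]
cv2.imwrite("pics/eggs.png",np.hstack([cv2.resize(x,(400,300)) for x in a]))
E
```

```text
5.725
```

View pics/lamp1.png

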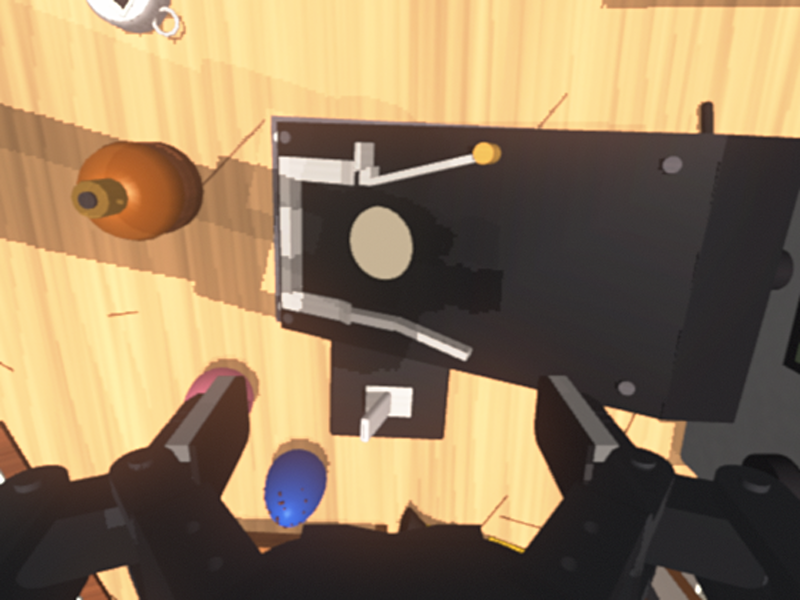

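View pics/sl1.png

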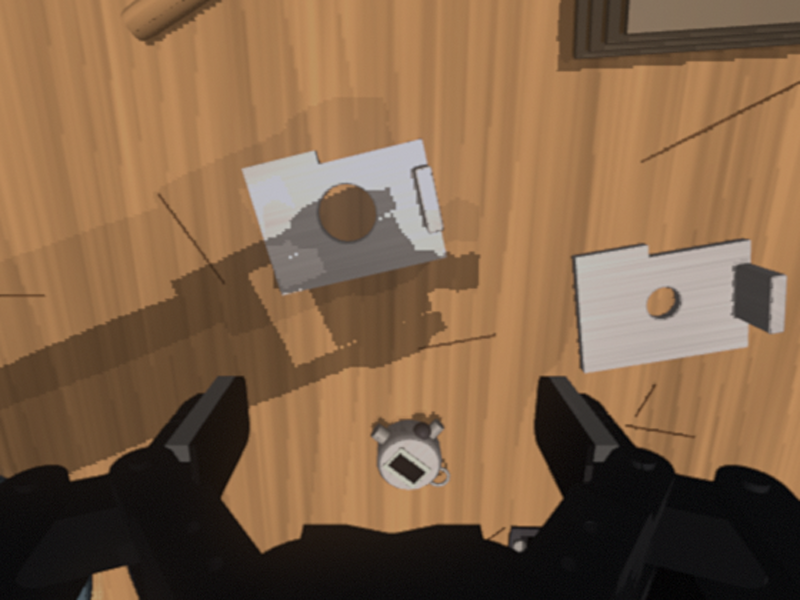

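View pics/eggs.png

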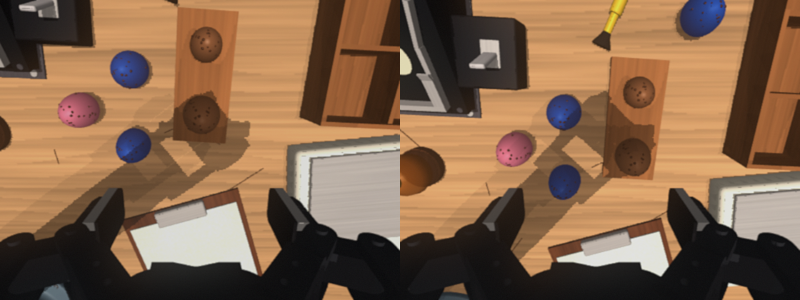

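```bash
cat > m.py <<'E'
from h import *
from scipy.optimize import least_squares
np.set_printoptions(precision=4,suppress=True)
def L(n):
    z=np.load(f"pics/{n}.npz"); return z["im"].astype(int),z["d"],z["K"],z["T"],cloud(z["d"],z["K"],z["T"])
for n in("sl1","sl2"):
    im,d,K,T,P=L(n); Q=P[d>0]
    near=np.linalg.norm(Q[:,:2]-[.345,.305],axis=1)<.11
    pl=Q[near&(Q[:,2]>.004)&(Q[:,2]<.013)]; tb=Q[near&(Q[:,2]>.036)&(Q[:,2]<.06)]
    rc=cv2.minAreaRect((pl[:,:2]*1000).astype(np.float32)); rt=cv2.minAreaRect((tb[:,:2]*1000).astype(np.float32))
    print(n,"bench",np.median(Q[(np.abs(Q[:,2])<.01),2]),"plate z",np.median(pl[:,2]),rc,"tab",rt,len(tb),np.percentile(tb[:,2],[5,50,95]))
    # image-based: hull corners of plate mask
    H=pl[:,2]; 
    box=cv2.boxPoints(rc);print(box.round(1).tolist())
for n in("egg1","egg2"):
    im,d,K,T,P=L(n); R_,G,B=[im[...,i] for i in range(3)]
    w=(d>0)&(np.linalg.norm(P[...,:2]-[.417,-.345],axis=2)<.04)
    Q=P[w&(P[...,2]>.048)]; Q=Q[np.linalg.norm(Q[:,:2]-np.median(Q[:,:2],0),axis=1)<.033]
    f=lambda x:np.sqrt(((Q[:,:2]-x[:2])**2).sum(1)/.026**2+((Q[:,2]-x[2])/np.where(Q[:,2]>x[2],.046,.026))**2)-1
    s=least_squares(f,[*np.median(Q[:,:2],0),.055],loss="soft_l1",f_scale=.03)
    print(n,"egg mid",s.x,"rms",np.sqrt((s.fun**2).mean())*26,len(Q),"top",Q[:,2].max())
    hz=P[(d>0)&(np.linalg.norm(P[...,:2]-[.465,-.355],axis=2)<.012)];print("holder z",np.median(hz[:,2]))
for n in("lamp1","lamp2"):
    im,d,K,T,P=L(n)
    c0=np.array([.62,-.05,.1]); w=(d>0)&(np.abs(P[...,0]-.64)<.04)&(np.abs(P[...,1]+.045)<.035)
    Q=P[w];
    for _ in range(3):
        c=Q.mean(0);nn=np.linalg.svd(Q-c,full_matrices=False)[2][2];nn*=np.sign(nn[2]);Q=Q[np.abs((Q-c)@nn)<.003]
    # disc centroid
    near=np.linalg.norm(P-[.554,-.04,.06],axis=2)<.04
    m=(near&(im[...,0]>140)&(im[...,0]-im[...,2]>20)).astype(np.uint8)
    k,lab,st,ce=cv2.connectedComponentsWithStats(m);i=1+st[1:,4].argmax()
    ed=cv2.fitEllipse(max(cv2.findContours((lab==i).astype(np.uint8),0,1)[0],key=len))
    o=onplane(np.array(ed[0]),K,T,nn,nn@c)
    print(n,"n",nn,"tilt",np.degrees(np.arccos(nn[2])),"yaw",np.degrees(np.arctan2(-nn[1],-nn[0])),"disc",ed[0],o,"depth there",np.median(P[lab==i],0))
    np.savez(f"pics/{n}_g.npz",n=nn,o=o)
E
python3 m.py
```

```text
sl1 bench -0.0005272460065103013 plate z 0.0073397829289457706 ((340.1171875, 308.20977783203125), (120.61679077148438, 89.92667388916016), 13.016871452331543) tab ((393.67626953125, 321.2906494140625), (10.090765953063965, 39.82963943481445), 13.25303840637207) 541 [0.0398 0.0412 0.0423]
[[271.20001220703125, 338.3999938964844], [291.5, 250.8000030517578], [409.0, 278.0], [388.70001220703125, 365.6000061035156]]
sl2 bench -0.0004982790477024157 plate z 0.007380218966730329 ((340.2283630371094, 308.3974609375), (120.27665710449219, 90.60008239746094), 13.314682006835938) tab ((393.69049072265625, 321.55535888671875), (10.284492492675781, 39.98998260498047), 13.33692741394043) 495 [0.0387 0.0413 0.0425]
[[271.29998779296875, 338.6000061035156], [292.1000061035156, 250.5], [409.20001220703125, 278.20001220703125], [388.29998779296875, 366.29998779296875]]
egg1 egg mid [ 0.423  -0.3473  0.2951] rms 63.47300967652122 19093 top 0.34458908633696095
holder z 0.034327920733915496
egg2 egg mid [ 0.44   -0.3478  0.1064] rms 49.9984440806846 3187 top 0.31973182382885235
holder z 0.3125500128147797
lamp1 n [-0.0243  0.9997  0.0025] tilt 89.85789546679015 yaw -88.60759545135843 disc (266.4235534667969, 169.81114196777344) [ 0.5523 -0.0459  0.0307] depth there [ 0.5527 -0.0407  0.0576]
lamp2 n [-0.4373  0.0217  0.899 ] tilt 25.9685310108955 yaw -2.8372417868450017 disc (206.38327026367188, 92.97420501708984) [ 0.5539 -0.0403  0.0664] depth there [ 0.5564 -0.0282  0.0589]
```

```bash
cat > m2.py <<'E'
import re
s=open("m.py").read()
exec(s[:s.index('for n in("sl1"')])
for n in("egg1","egg2"):
    im,d,K,T,P=L(n)
    w=(d>0)&(np.linalg.norm(P[...,:2]-[.417,-.345],axis=2)<.045)&(P[...,2]<.11)&(P[...,2]>.05)&(im[...,0]>im[...,2]+8)
    Q=P[w]; 
    f=lambda x:np.sqrt(((Q[:,:2]-x[:2])**2).sum(1)/.026**2+((Q[:,2]-x[2])/np.where(Q[:,2]>x[2],.046,.026))**2)-1
    q=least_squares(f,[*np.median(Q[:,:2],0),.055],loss="soft_l1",f_scale=.03)
    print(n,"egg mid",q.x,"med|res| mm",np.median(abs(q.fun))*26,len(Q),"top",Q[:,2].max())
clouds=[]
for n in("lamp1","lamp2"):
    im,d,K,T,P=L(n); near=(np.abs(P[...,1]+.05)<.11)&(P[...,0]>.4)&(P[...,0]<.76)&(P[...,2]<.155)&(d>0)
    w=near&(P[...,0]>.60)&(P[...,0]<.69)&(np.abs(P[...,1]+.05)<.04)&(np.abs(P[...,2]-(.114+.485*(P[...,0]-.651)))<.015)
    Q=P[w]
    for _ in range(3):
        c=Q.mean(0);nn=np.linalg.svd(Q-c,full_matrices=False)[2][2];nn*=np.sign(nn[2]);Q=Q[np.abs((Q-c)@nn)<.002]
    m=(near&(np.linalg.norm(P-[.554,-.04,.06],axis=2)<.045)&(im[...,0]>130)&(im[...,0]-im[...,2]>20)).astype(np.uint8)
    k,lab,st,ce=cv2.connectedComponentsWithStats(m);i=1+st[1:,4].argmax();m=(lab==i)
    ct=max(cv2.findContours(m.astype(np.uint8),0,1)[0],key=len)[:,0]
    rim=np.array([onplane(p,K,T,nn,nn@c) for p in ct]); 
    yaw=np.arctan2(-nn[1],-nn[0]); g=Ro.from_euler("ZY",[yaw,-np.arccos(nn[2])]).as_matrix()
    o=rim.mean(0);e=(rim-o)@g;(cx,cy),rad=cv2.minEnclosingCircle((e[:,:2]*1000).astype(np.float32)); o=o+g@[cx/1e3,cy/1e3,0]
    hd=np.median((P[m]-o)@nn)
    print(n,"tilt",np.degrees(np.arccos(nn[2])),"yaw",np.degrees(yaw),"origin",o,"rad",rad,"disc depth off plane",hd)
    X=(P-o)@g*1000; im8=im.astype(np.uint8)
    S=2; W=np.zeros((360,480,3),np.uint8); Hh=np.zeros((360,480))
    sel=near&(np.abs(X[...,0])<125)&(np.abs(X[...,1])<88)
    for a,b,h,col in zip(X[sel][:,0],X[sel][:,1],X[sel][:,2],im8[sel]):
        i,j=int(180-b*S),int(240+a*S)
        if h>Hh[i,j]-1: W[max(i-1,0):i+2,max(j-1,0):j+2]=col[::-1]; Hh[i,j]=h
    cv2.imwrite(f"pics/{n}_o.png",W)
    Y=X[sel]
    # rails: h 6..16
    r1=Y[(Y[:,2]>6)&(Y[:,2]<20)]
    for lo in (-55,-45,-35,-15,-8,0,20,40,60):
        t=r1[(np.abs(r1[:,0]-lo)<3)]; p=t[t[:,1]>0]; q=t[t[:,1]<0]
        print(lo,"L inner %.1f R inner %.1f"%(p[:,1].min() if len(p) else 0,q[:,1].max() if len(q) else 0),"h",np.percentile(t[:,2],90) if len(t) else 0)
    t=r1[np.abs(r1[:,1])<25]; print("stop x edge",t[t[:,0]<-40][:,0].max() if len(t) else None)
    # box + paddle in lamp frame
    b=P[(d>0)&(np.abs(P[...,0]-.55)<.05)&(np.abs(P[...,1]+.165)<.04)&(P[...,2]>.065)&(P[...,2]<.105)]
    print("paddle pts",len(b), b[b[:,2].argsort()[-40:]].mean(0) if len(b) else 0, b.min(0),b.max(0))
cv2.imwrite("pics/ortho.png",np.vstack([cv2.resize(cv2.imread(f"pics/{n}_o.png"),(400,300)) for n in("lamp1","lamp2")]))
E
python3 m2.py
```

```text
egg1 egg mid [ 0.418  -0.3537  0.0528] med|res| mm 0.284871568883575 2221 top 0.1010208166971836
egg2 egg mid [ 0.418  -0.3539  0.0529] med|res| mm 0.2724535752054491 2140 top 0.1008799792195566
lamp1 tilt 25.979699339484828 yaw -2.857229125533221 origin [ 0.5532 -0.0392  0.0661] rad 23.73147964477539 disc depth off plane -0.007487463514738493Traceback (most recent call last):
  File "m2.py", line 31, in <module>
    if h>Hh[i,j]-1: W[max(i-1,0):i+2,max(j-1,0):j+2]=col[::-1]; Hh[i,j]=h
         ~~^^^^^
IndexError: index 481 is out of bounds for axis 1 with size 480
```

```bash
sed -i 's/<125)&/<117)\&/' m2.py; python3 m2.py | tail -n +3
```

```text
lamp1 tilt 25.979699339484828 yaw -2.857229125533221 origin [ 0.5532 -0.0392  0.0661] rad 23.73147964477539 disc depth off plane -0.007487463514738493
-55 L inner 37.3 R inner -39.8 h 13.714569980286972
-45 L inner 37.1 R inner -39.8 h 13.807727537470102
-35 L inner 37.0 R inner -39.5 h 13.720818669461279
-15 L inner 36.9 R inner -40.0 h 17.011960688593025
-8 L inner 37.5 R inner -47.5 h 19.322496201628685
0 L inner 38.7 R inner -47.4 h 12.110925778698466
20 L inner 43.3 R inner -47.7 h 12.108048761840267
40 L inner 48.8 R inner -51.8 h 12.429116127855487
60 L inner 54.7 R inner -55.9 h 16.30009248684299
stop x edge -62.433630354830036
paddle pts 320 [ 0.5417 -0.162   0.093 ] [ 0.5385 -0.1713  0.0651] [ 0.5548 -0.1525  0.0937]
lamp2 tilt 25.949650965618066 yaw -2.847060624575493 origin [ 0.5542 -0.0409  0.0666] rad 24.086578369140625 disc depth off plane -0.007304673599598162
-55 L inner 38.4 R inner -38.7 h 13.669778327325988
-45 L inner 38.4 R inner -38.8 h 13.895737282411577
-35 L inner 38.4 R inner -38.3 h 13.641055893356
-15 L inner 38.6 R inner -38.5 h 16.996595214694093
-8 L inner 39.0 R inner -46.3 h 18.7235765130761
0 L inner 39.5 R inner -46.2 h 12.221643564777915
20 L inner 45.0 R inner -46.7 h 12.340669403358833
40 L inner 50.6 R inner -50.9 h 12.404365831944961
60 L inner 56.1 R inner -55.0 h 16.244445704463228
stop x edge -63.37745488789867
paddle pts 348 [ 0.5417 -0.1622  0.0928] [ 0.5377 -0.1712  0.0651] [ 0.5547 -0.153   0.094 ]
```

View pics/ortho.png

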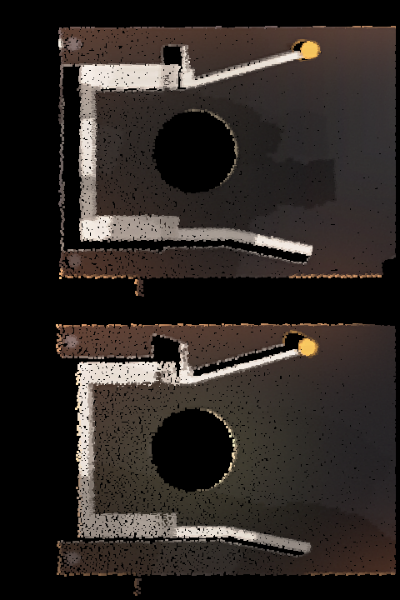

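The ortho maps show the lips and rails symmetric about the guide axis, with the stop's upper face about 2.5 mm lower than the disc-based guess put it. I corrected the guide origin to (0.5511, -0.0407, 0.0651), yaw -2.85°. Sizes match the text, so I grip the slide now.

```bash
cat >> h.py <<'E'
O=np.array([.5511,-.0407,.0651]); G=Ro.from_euler("ZY",[-2.85,-26],degrees=True).as_matrix()
RG=G@Ro.from_euler("xyz",[180,0,90],degrees=True).as_matrix()
EG=list(Ro.from_matrix(RG).as_euler("xyz",degrees=True))
def tcp(gx,gz=0,gy=0): return list(O+G@np.array([gx+55,gy,gz+33])/1000)   # TCP for slide origin at guide coords, mm
def fg(): return G.T@np.array(telemetry.read_ft_force())                   # force in guide axes
E
python3 - <<'E'
from h import *
np.set_printoptions(precision=3,suppress=True)
E=[180,0,103.2]
r.move_to([.3937,.3214,.10],E); r.move_l([.3937,.3214,.033],rate=.12)
effector.gripper_close(60); print("gap",telemetry.read_finger_gap(),telemetry.read_grasp_force(),telemetry.read_ft_force())
r.move_l([.3937,.3214,.10],rate=.12); print(telemetry.read_ft_force(),telemetry.read_finger_gap())
r.move_l([.42,.30,.28],rate=.3)
r.move_to(tcp(110,70),EG); print("F",fg(),telemetry.read_time_s())
r.move_l(tcp(110,15),rate=.15); print("F",fg(),telemetry.read_tcp_pos(),tcp(110,15),telemetry.read_time_s())
shot("entry"); shot("entry_s","side")
E
```

```text
gap 0.009038039893576334 58.9572536945343 [-0.379  0.042  1.367]
[-0.727 -0.093 -2.056] 0.009305728466136356
F [-1.257  0.342 -1.965] 10.7333
F [-0.981 -0.118 -1.987] [ 0.678 -0.046  0.181] [np.float64(0.6782017991935201), np.float64(-0.047027502390378034), np.float64(0.18057335344255782)] 11.25
```

View pics/entry.png

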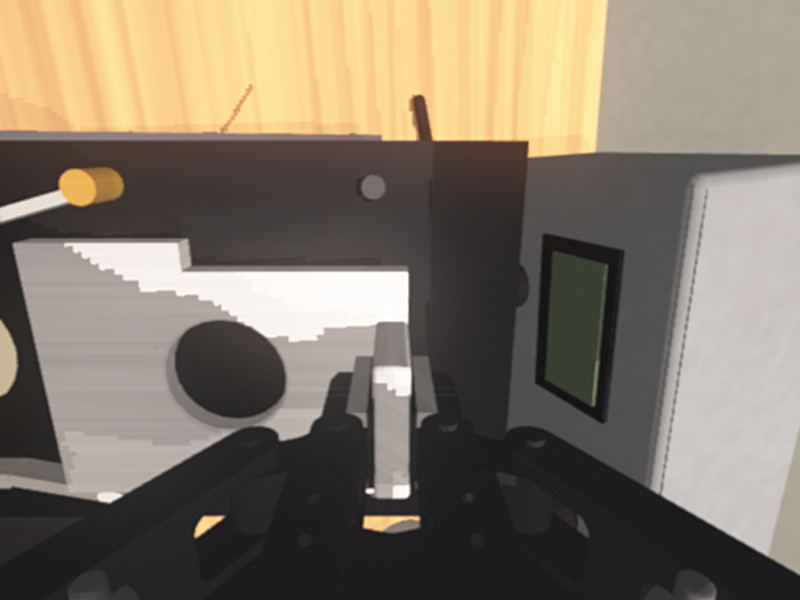

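The slide is held square on the tab above the open face, catch pivot at left (90,185). I check plate alignment from depth, then lower it.

```bash
python3 - <<'E'
from h import *
np.set_printoptions(precision=2,suppress=True)
z=np.load("pics/entry.npz");P=cloud(z["d"],z["K"],z["T"]);X=((P-O)@G*1000)[z["d"]>0]
f=X[(X[:,0]>90)&(X[:,0]<180)&(X[:,1]>50)&(X[:,1]<65)&(abs(X[:,2])<6)];print("face z",np.median(f[:,2]),len(f))
p=X[(X[:,2]>17)&(X[:,2]<29)&(X[:,0]>45)&(X[:,0]<165)&(abs(X[:,1])<50)]
A=np.c_[p[:,:2],np.ones(len(p))];c=np.linalg.lstsq(A,p[:,2],rcond=None)[0];print("plate slope deg",np.degrees(c[:2]),"z at(110,0)",c@[110,0,1])
for lo in(52,60,70,80,90,105,120,140,155):
    t=p[abs(p[:,0]-lo)<3];print(lo,t[:,1].max(),end="; ")
for y in(-20,0,20,38): print("front x at",y,p[abs(p[:,1]-y)<3][:,0].min())
print(np.array(telemetry.read_tcp_pos())*1000)
E
```

```text
face z -0.09611283709075447 5826
plate slope deg [ 0.03 -0.05] z at(110,0) 22.09933996933234
52 45.51822035398403; 60 45.482148342366365; 70 45.52465724315018; 80 45.56338065491828; 90 45.59424892565448; 105 36.86918231598068; 120 36.82341768942451; 140 36.791845928015; 155 36.97164127860849; front x at -20 49.123841648141024
front x at 0 49.07033151688462
front x at 20 49.36449255243375
front x at 38 49.300226756736954
[678.77 -46.84 182.23]
```

```bash
python3 - <<'E'
from h import *
np.set_printoptions(precision=2,suppress=True)
y=-.3
z=4
r.move_l(tcp(110,4,y),rate=.08); f0=fg()
while z>-2:
    z-=.5; r.move_l(tcp(110,z,y),rate=.03); f=fg()
    if f[2]-f0[2]>4: break
print("z",z,f-f0)
for x in list(range(100,10,-10))+list(range(8,1,-3)):
    r.move_l(tcp(x,z,y),rate=.06); f=fg()-f0; print(x,f,end=" ")
    if abs(f).max()>30: print("STOP");break
print(telemetry.read_time_s(),(G.T@(np.array(telemetry.read_tcp_pos())-O)*1000),telemetry.read_finger_gap())
E
```

```text
z 0.0 [-4.43  0.55  9.17]
100 [-2.28 -1.21 10.  ] 90 [ 0.4  -1.04 10.43] 80 [ 0.51  0.33 11.04] 70 [ 0.01 -1.84 11.25] 60 [ 2.02 -1.81 11.07] 50 [ 2.24 -1.69 12.94] 40 [ 1.25 -1.59 13.85] 30 [ 2.   -2.42 14.36] 20 [ 1.79 -3.51 14.31] 8 [ 2.91 -3.93 15.1 ] 5 [ 3.16 -2.89 12.71] 2 [ 3.25 -2.22 13.3 ] 17.3417 [57.05 -0.7  33.69] 0.009093514942323078
```

```bash
python3 - <<'E'
from h import *
np.set_printoptions(precision=2,suppress=True)
y=-.3; b=fg()
for x in np.arange(1,-5,-.5):
    r.move_l(tcp(x,0,y),rate=.03); f=fg()-b; print(x,f)
    if f[0]>22: break
r.sleep(.2)
P0=G.T@(np.array(telemetry.read_tcp_pos())-O)*1000; print(P0,telemetry.read_time_s())
# tug test then push again to home
r.move_l(tcp(x+3,0,y),rate=.03); print("tug",fg()-b,G.T@(np.array(telemetry.read_tcp_pos())-O)*1000)
E
```

```text
1.0 [ 1.55  0.38 -1.61]
0.5 [ 1.4  -0.91 -1.97]
0.0 [ 1.73  1.84 -2.15]
-0.5 [ 0.11  0.58 -1.62]
-1.0 [ 1.37  1.33 -1.79]
-1.5 [ 3.42  1.99 -3.49]
-2.0 [ 4.48  1.92 -6.84]
-2.5 [ 6.24  2.57 -7.75]
-3.0 [ 6.46  3.02 -8.17]
-3.5 [ 6.58  4.65 -7.86]
-4.0 [ 8.63  3.22 -8.35]
-4.5 [ 8.56  5.14 -8.09]
[53.7  -0.55 34.39] 20.5417
tug [ 1.68  2.8  -2.68] [53.94 -0.32 33.68]
```

```bash
python3 - <<'E'
from h import *
np.set_printoptions(precision=2,suppress=True)
for x in (0,1,2,3):
    r.move_l(tcp(x,0,-.3),rate=.03); print(x,fg(),G.T@(np.array(telemetry.read_tcp_pos())-O)*1000)
shot("home"); shot("home_s","side"); shot("home_t","top")
a=cv2.resize(np.load("pics/home_s.npz")["im"][130:290,130:310,::-1],(400,356),interpolation=cv2.INTER_CUBIC)
b=cv2.resize(cv2.imread("pics/home.png"),(400,356));cv2.imwrite("pics/homev.png",np.hstack([a,b]))
E
```

```text
0 [-1.2  -0.86 17.21] [54.01 -0.28 33.66]
1 [-4.85 -2.21 22.1 ] [54.12 -0.28 33.65]
2 [-8.08 -2.51 28.71] [54.2  -0.27 33.62]
3 [-10.31  -3.98  33.35] [54.33 -0.24 33.62]
```

View pics/homev.png

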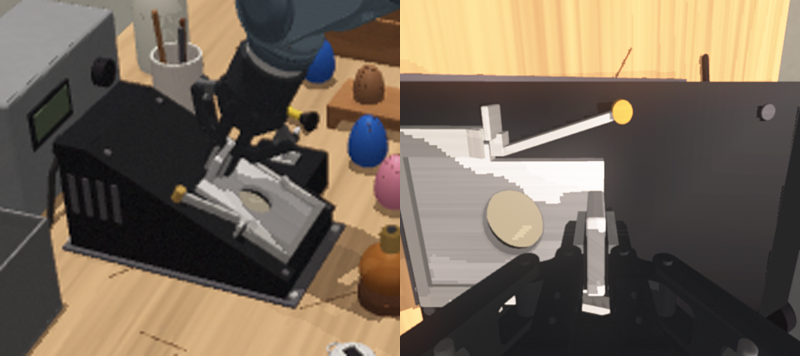

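Pulling back with about 10 N doesn't move the slide, and the picture shows the catch nose (right half, 490,150) behind the shoulder. It is latched, so I press it home once more and release. Then I check it and fetch the egg.

```bash
python3 - <<'E'
from h import *
np.set_printoptions(precision=2,suppress=True)
r.move_l(tcp(-4.5,0,-.3),rate=.03); print(fg())
r.move_l(tcp(-1.2,.3,-.3),rate=.03); print(fg())
effector.release(); r.sleep(.2)
r.move_l(tcp(-1.2,70,-.3),rate=.2)
r.move_to([.60,-.09,.28],[180,0,90]);r.sleep(.2)
im,d,K,T=shot("home2"); X=((cloud(d,K,T)-O)@G*1000)[d>0]
p=X[(X[:,2]>5.5)&(X[:,2]<9.5)&(abs(X[:,0])<70)&(abs(X[:,1])<45)]
print("plate z",np.median(p[:,2]),"back x",[np.percentile(p[abs(p[:,1]-y)<2][:,0],99.5) for y in(-30,28)],"left edge",[p[abs(p[:,0]-x)<3][:,1].max() for x in(20,30)],"right",[p[abs(p[:,0]-x)<3][:,1].min() for x in(10,30)])
t=X[(X[:,2]>38)&(X[:,2]<46)&(abs(X[:,0]-55)<12)&(abs(X[:,1])<30)];print("tab",t.min(0),t.max(0))
for y in(-3,0,3):
    q=p[abs(p[:,1]-y)<1.5];print("hole x",q[q[:,0]<0][:,0].max(),q[q[:,0]>0][:,0].min())
for x in(-4,-1,2):
    q=p[abs(p[:,0]-x)<1.5];print("hole y",q[q[:,1]<0][:,1].max(),q[q[:,1]>0][:,1].min())
print(telemetry.read_time_s(), telemetry.read_ft_force())
E
```

```text
[11.83  2.1   2.52]
[5.19 0.36 5.46]
plate z 7.966121728569812 back x [np.float64(58.472495838256215), np.float64(58.534254817329675)] left edge [np.float64(44.582116592677394), np.float64(34.97744958948574)] right [np.float64(-44.75783818855141), np.float64(-44.91242689077202)]
tab [ 47.96 -20.55  38.05] [59.18 19.36 44.  ]
hole x -20.55592662574756 18.56834422285358
hole x -21.020666591108906 19.06692604368606
hole x -20.268068131719048 17.913389438633967
hole y -20.7310873332391 18.77081737026467
hole y -20.59779991270369 19.804854114642357
hole y -20.12901207691235 19.085962661434554
24.9583 [ 0.14 -0.48  0.19]
```

```bash
python3 - <<'E'
from h import *
np.set_printoptions(precision=4,suppress=True)
e=[.418,-.3538]; z=.0535+.011
r.move_to([*e,.16],[180,0,0]); r.move_l([*e,z],rate=.12)
effector.gripper_close(25); print(telemetry.read_finger_gap(),telemetry.read_grasp_force(),telemetry.read_ft_force())
r.move_l([*e,.2],rate=.12); print(telemetry.read_finger_gap(),telemetry.read_ft_force())
S=O+G@np.array([-1.1,-.5,24.6])/1000; print("seat",S)
r.move_to([S[0],S[1],S[2]+.011+.05],[180,0,-2.85]); r.sleep(.2)
im,d,K,T=shot("eggheld"); P=cloud(d,K,T)
w=(d>0)&(np.linalg.norm(P[...,:2]-S[:2],axis=2)<.035)&(im[...,0].astype(int)>im[...,2].astype(int)+8)&(P[...,2]>.1)&(P[...,2]<.21)
print(w.sum(),P[w].min(0),P[w].max(0),telemetry.read_tcp_pos(),telemetry.read_time_s())
E
```

```text
0.05067978992545667 25.174224581569433 [-0.2328  2.5764  4.4446]
0.05051285853933448 [ 0.5079  0.1596 -1.5863]
seat [ 0.5393 -0.0406  0.0867]
22409 [ 0.5265 -0.0743  0.1259] [ 0.5656 -0.0068  0.21  ] [ 0.5394 -0.0415  0.1479] 30.425
```

View pics/eggheld.png

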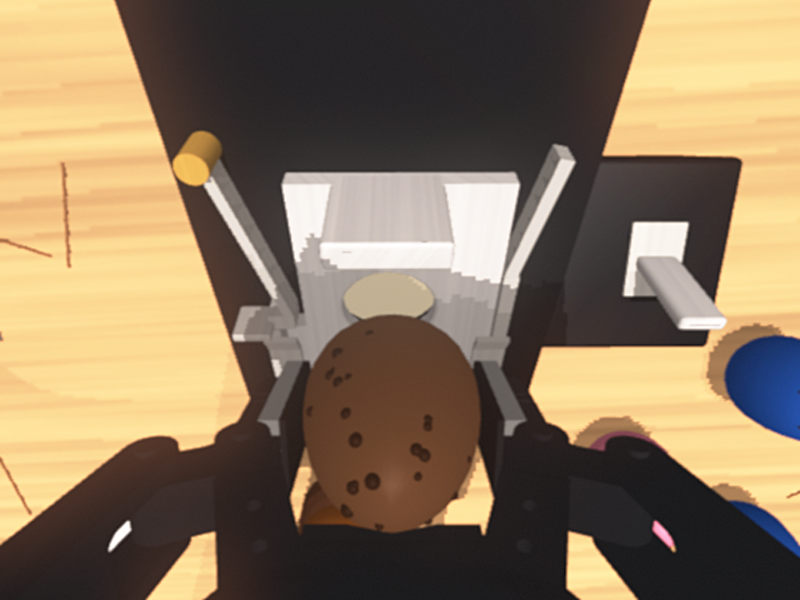

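The egg is held upright between the pads with the hole directly below. Lowering now.

```bash
python3 - <<'E'
from h import *
np.set_printoptions(precision=2,suppress=True)
S=O+G@np.array([-1.1,-.5,24.6])/1000
h=.006; r.move_l([S[0],S[1],S[2]+.011+h],rate=.08); r.sleep(.2); f0=np.array(telemetry.read_ft_force())
while h>-.006:
    h-=.0005; r.move_l([S[0],S[1],S[2]+.011+h],rate=.02); f=np.array(telemetry.read_ft_force())-f0
    if abs(h)<.003: print(round(h*1e3,1),f)
    if f[2]>3: break
print(h,f,np.array(telemetry.read_tcp_pos())-S)
effector.release(); r.sleep(.4)
p=telemetry.read_tcp_pos(); r.move_l([S[0],S[1],S[2]+.09],rate=.1)
r.move_l([S[0]-.02,S[1],S[2]+.16],rate=.2); r.sleep(.1)
shot("placed"); shot("placed_s","side")
b=cv2.resize(np.load("pics/placed_s.npz")["im"][110:290,120:320,::-1],(400,360),interpolation=cv2.INTER_CUBIC)
cv2.imwrite("pics/pv.png",np.hstack([cv2.resize(cv2.imread("pics/placed.png"),(400,360)),b])); print(telemetry.read_time_s())
E
```

```text
3.0 [ 2.01  0.03 -1.37]
2.5 [ 0.22  0.22 -0.08]
2.0 [ 0.41  0.44 -1.03]
1.5 [ 0.47  0.04 -1.08]
1.0 [ 1.19 -0.27 -0.62]
0.5 [-0.16  0.84 -0.55]
-0.0 [-1.49  0.95  2.87]
-0.5 [-1.98  2.23  6.53]
-0.0005000000000000017 [-1.98  2.23  6.53] [0.   0.   0.01]
37.075
```

View pics/pv.png

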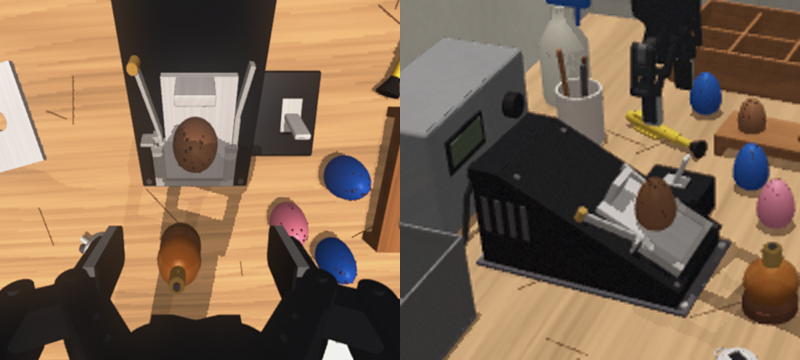

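The egg stands upright in the hole. Now the switch.

```bash
python3 - <<'E'
from h import *
np.set_printoptions(precision=2,suppress=True)
H=np.array([.5614,-.163]); u=np.array([np.cos(np.radians(-2.85)),np.sin(np.radians(-2.85))])
E=[180,0,-2.85]; pos=lambda s,z:[*(H+u*s/1000),z]
r.move_to(pos(-60,.22),E); effector.gripper_close(20); r.move_l(pos(-55,.093),rate=.2); r.sleep(.2); f0=np.array(telemetry.read_ft_force())
r.move_l(pos(-35,.093),rate=.08)
s=-35
while s<3:
    s+=2 if s<-9 else 1; r.move_l(pos(s,.093),rate=.04); f=np.array(telemetry.read_ft_force())-f0
    if s>-18: print(s,f)
    if f[0]<-10: break
r.move_l(pos(-45,.093),rate=.15); r.move_l(pos(-50,.25),rate=.25); r.sleep(.2)
im,d,K,T=shot("sw"); shot("sw_s","side"); shot("sw_t","top"); P=cloud(d,K,T)
b=P[(d>0)&(np.abs(P[...,0]-.56)<.05)&(np.abs(P[...,1]+.165)<.035)&(P[...,2]>.065)&(P[...,2]<.105)]
t=b[b[:,2].argsort()[-40:]].mean(0);print("tip",t,"angle from vertical",np.degrees(np.arctan2((t[:2]-H)@u,t[2]-.051)),telemetry.read_time_s())
b=cv2.resize(np.load("pics/sw_s.npz")["im"][110:290,120:320,::-1],(400,360),interpolation=cv2.INTER_CUBIC)
cv2.imwrite("pics/swv.png",np.hstack([cv2.resize(cv2.imread("pics/sw.png"),(400,360)),b]))
E
```

```text
-17 [-1.56 -0.57  0.23]
-15 [-1.88 -0.72 -1.03]
-13 [-0.96 -2.06 -0.91]
-11 [-0.9  -0.65 -1.5 ]
-9 [-2.09 -1.07 -0.8 ]
-8 [-2.   -1.06 -0.85]
-7 [-3.76 -0.5  -0.84]
-6 [-7.41 -0.37  1.46]
-5 [-10.97  -1.18   3.54]
tip [ 0.58 -0.16  0.09] angle from vertical 19.28182009835038 45.575
```

View pics/swv.png

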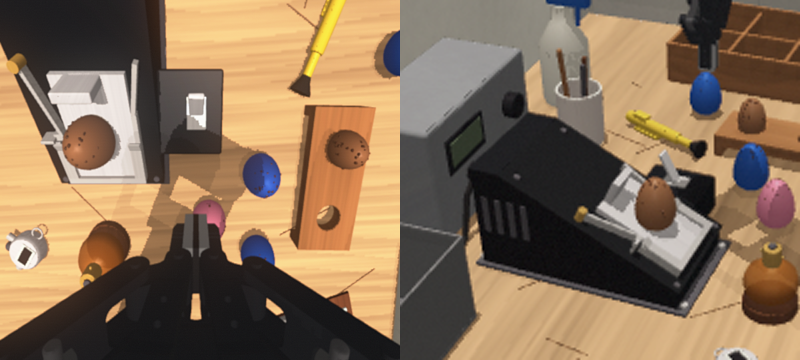

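The paddle met its hard stop, and its tip moved 34 mm. That matches the full throw once the switch of topmost edge is allowed for. The egg is still upright and the slide home, so I hand in.

```bash
python3 -c "
from h import *
print(workorder.finish_job())"
```

```text
the job is handed in; nothing more can be done
None
```

The job is handed in: the wide slide is latched fully home, the large egg sits blunt end down in its hole, and the switch is pushed to its on stop; it took about 46 s of the 67 s allowed, and I did not deliberately touch any of the things to be left alone.

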